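Tip the ledger onto the copy board and photograph it

ROBOT

A 6-joint arm with a two-finger parallel gripper is mounted at the origin on the work surface. World frame = base frame: x ahead of the robot, y to its left, z up, the work surface at z = 0. Lengths are in mm, angles in degrees, forces in N, time in s.
With the tool pointing down it reaches from about 350 to 850 mm from the base axis. Payload 8.1 kg.
Tool frame: the origin (TCP) lies at the centre of the arm's flange, where the gripper is bolted on; the fingertips stand 173 mm ahead of it and the grasp point (between the pads) lies 155 mm ahead of it; z points along the fingers, y is the line along which they close (so a half turn about z gives the same grasp; the last joint's range is limited). The gripper opens to 85 mm and grips with 20 to 120 N. Pads are 22 mm wide; open, the fingers measure 114 mm over their backs; the gripper's body (76 mm by 85 mm) begins 54 mm behind the grasp point. The pads swing forward as they close: fully open they stand 13 mm farther back than shut.
Start: joints at [-69.122, 7.471, 85.268, -0, 87.261, -4.893], TCP at [260.891, -540.317, 404.692] pointing down, gripper open.
Joint ranges: [-169.43, 169.43], [-51.17, 129.36], [1.28, 143.12], [-76.62, 256.62], [0, 156.53], [-152.29, 152.29]. Speed limits (degrees/s): [136.94, 136.94, 159.86, 180, 180, 180].

INTERFACE

Orientations are given as [roll, pitch, yaw] about the fixed x, y, z axes, in that order (R = Rz(yaw) Ry(pitch) Rx(roll)).
In Python, from bench import * gives the robot as it stands.
- The arm moves only by the shell command python3 -m jog 'ROWS' [FORCE]. ROWS is text: rows parted by semicolons, each of 7 numbers parted by spaces: the shift along the tool's x, y, z scaled (see below), then the turn, a rotation vector about the tool's x, y, z scaled (see below), then the closure, from -1 (fully open) to 1 (shut). In form: tx ty tz wx wy wz hand; .... A call has 1 to 5 rows; each row shifts and turns the commanded pose from where the row before left it, along the tool's axes as they then stand; what a row does not reach is not made up. The controller multiplies each number of a shift by 0.1 m and each number of a turn by 60 degrees. A row lasts 1/8 s, in which the tool goes at most 62.5 mm and 10.7 degrees, less where a joint would pass 70% of its speed; a pose out of reach is approached as far as the arm can. A call with a number of a shift or a turn outside -1 to 1 is refused whole. A call with a gripper value outside its range is refused whole. The fingers move at their own pace and stop on an object; FORCE is the grip in N (left out, the last holds). Time passes only in rows, so rows that do not move let the fingers close. It gives the time, the measured TCP pose, the force, the opening and the grip force at its end, in the units of the state.
- sense(): the state, without advancing time (a new reading comes with each control period).
- snapshot(name): name is "side" or "top"; returns a dict with "img" (480x640x3 uint8, red, green, blue), "fx", "fy", "cx", "cy" (pixels), "extrinsics" (4x4, takes a point from camera to world coordinates). Camera axes: x right, y down, z forward; pixel columns grow to the right and rows downward; lengths in mm; the calibration is good to about 2 mm. A picture is of the moment at which its call begins. There is no depth.
- hand_in(): hands the job in; it is judged then, once.
The state is a dict: "time": time; "joint_pos": joint angles; "qd": joint speeds; "joint_efforts": joint torques, N m; "tool_pos": TCP position; "tcp_rot": TCP orientation; "ft_force": force on the tool from outside, world axes, zero at the start; "wrist_torque": the same for the moment, N m; "finger_gap": finger opening in mm; "grip_force": force on a finger pad.
Only numpy, scipy, OpenCV 4.12 (cv2) and the standard library are available. Lean on these libraries where they do the work, as an engineer would, in place of code of your own. Each camera call takes 0.05 s, during which the arm holds its last target. There are 200 camera calls.

TASK

Push the standing ledger over, away from you, so that it comes to lie flat on its far cover inside the taped frame on the copy board; once it lies there, press the camera's release button right down and let it go. Never grip or lift the ledger, do not press the button earlier, and leave everything else on the table where it is.

Things in the scene. Friction and masses are not known exactly. Their poses are not given: they have to be found in the camera images.
- ledger: Hardbound ledger, dark blue covers, brown spine: 40 thick (own x), 150 wide (y), 200 tall (z), 0.4 to 0.8 kg, loose. Stands upright astride the frame's near tape, own +x looking over the frame, up to 4 degrees off square. Origin: centre of its underside. Under 2 N near the top tips it; past 11 degrees it falls by itself about its lower far edge, which slides 0 to 20 forward, and lies on its far cover.
- ledger_center (a point): Centre of the ledger's volume, 100 above its origin; axes as the ledger's.
- ledger_corner_a (a point): Corner of the ledger's far cover (the +x face, which lies down at the end): lower, +y; ledger frame (+20, +75, 0).
- ledger_corner_b (a point): As a: lower, -y; ledger frame (+20, -75, 0).
- ledger_corner_c (a point): As a: upper, +y; ledger frame (+20, +75, 200).
- ledger_corner_d (a point): As a: upper, -y; ledger frame (+20, -75, 200).
- copy_board: Grey copy board fixed on the table, 350 (own x) x 270 (own y) x 10 thick. Origin: centre of its underside. Its own x points away from the robot, turned up to 32 degrees either way.
- frame (a point): Centre of the taped frame, on the board's top face 10 above the table, axes as the board's. The frame is a flat rectangle of 8 wide white tape, 240 (x) by 206 (y) inside, its middle 35 mm farther along the board's x than the board's.
- release (a joint): Travel of the camera's release button, m: 0 is out, 0.006 fully down; it springs back. Fully down takes 5 N.
- release_top (a point): Centre of the top of the release button: a round white button, 20 dia, 42 above the table, on a black box (80 x 60 x 20) fixed to the table left or right of the board. It moves straight down as it is pressed.
- ink_tin: Bystander: low dark steel tin, 60 dia x 35 tall, loose. Origin: centre of its underside.
- paste_jar: Bystander: small jar, 48 dia x 70 tall, loose, on the table just left of the board. Origin: centre of its underside.
- pencil_cup: Bystander: empty dark steel pencil cup, 72 dia x 95 tall, loose, on the table just right of the board. Origin: centre of its underside.
- flask: Bystander: drinking flask, 68 dia x 210 tall, loose, standing. Origin: centre of its underside.
- card_box: Bystander: cardboard index-card box, 90 x 140 x 100 tall, loose. Origin: centre of its underside.
- stapler: Bystander: black stapler, 150 x 45 x 51 tall, loose. Origin: centre of its underside.
- notebook: Bystander: closed spiral notebook lying flat, 200 x 150 x 19, loose. Origin: centre of its underside.
Not all that is in view belongs to the job. Leave any turquoise or yellow look-alike of the ledger alone.

How it is judged:
By the outcome, as a careful person would: the job done as asked, in the order asked, and still so for the second after the job is handed in, with the robot touching nothing.
It also fails if it takes over 38 s, if anything falls off the work surface, if the arm or the gripper's body presses on something with over 40 N, if the wrist force passes 120 N, or if a joint passes its speed limit or range.

## Working session

There is one attempt and no reset: what is moved stays moved. The work goes in short steps, Python scripts to look and compute and a shell command to move; the robot and the scene stay as the last step left them, time stands still between calls to the robot, and variables do not carry over. Pictures are saved under pics/ and viewed, at most 10 in all, crops included, and the job is handed in when it is done.

```bash
mkdir -p pics; cat > h.py <<'E'
from bench import *
import numpy as np, cv2
def snap(n,f):
    s=snapshot(n); cv2.imwrite(f'pics/{f}.png',s['img'][:,:,::-1]); np.savez(f'pics/{f}.npz',**s); return s
def load(f): return dict(np.load(f'pics/{f}.npz'))
def ray(s,u,v,z):
    E=np.array(s['extrinsics']); d=E[:3,:3]@np.array([(u-s['cx'])/s['fx'],(v-s['cy'])/s['fy'],1]); o=E[:3,3]
    return o+d*(z-o[2])/d[2]
def proj(s,p):
    E=np.linalg.inv(np.array(s['extrinsics'])); q=E[:3,:3]@np.array(p)+E[:3,3]
    return s['cx']+s['fx']*q[0]/q[2], s['cy']+s['fy']*q[1]/q[2]
E
python3 - <<'E'
from h import *
for n in('top','side'):
    s=snap(n,n+'0'); print(n,s['fx'],s['cx'],s['cy'],np.round(s['extrinsics'],3).tolist())
print(sense())
E
```

```text
top 559.9717486470905 319.2433233446864 234.12209275038788 [[-0.011, -0.992, 0.124, 337.265], [-1.0, 0.011, 0.0, -25.899], [-0.002, -0.124, -0.992, 1614.534], [0.0, 0.0, 0.0, 1.0]]
side 574.5482853006049 323.8322513358099 232.6646055188102 [[-0.943, -0.24, 0.23, 148.189], [-0.332, 0.685, -0.648, 1012.366], [-0.002, -0.688, -0.726, 1327.71], [0.0, 0.0, 0.0, 1.0]]
{'time': 0.1, 'joint_pos': array([-6.91230139e+01,  7.51166814e+00,  8.53250640e+01, -6.08577395e-04,
        8.72609841e+01, -4.89383507e+00]), 'qd': array([-0.02963482, -0.18599451, -0.02263182, -0.04635013,  0.03678556,
        0.01483628]), 'joint_efforts': array([ 6.46892313e-04, -5.70950460e+01, -5.01941729e+01, -2.00475301e-04,
        8.05495743e-03, -3.55359168e-05]), 'tool_pos': array([ 260.79857105, -540.1198184 ,  403.72042545]), 'tcp_rot': array([-1.79902588e+02, -7.73052550e-03,  2.57708442e+01]), 'ft_force': array([ 0.79564933,  0.65711245, -0.47853404]), 'wrist_torque': array([ 0.00946517, -0.00468404, -0.03895225]), 'grip_force': 0.0, 'finger_gap': 85.73712854690488}
```

View pics/top0.png

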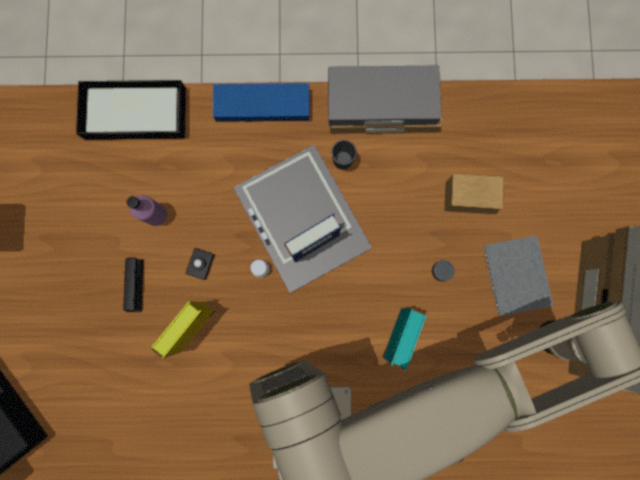

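View pics/side0.png

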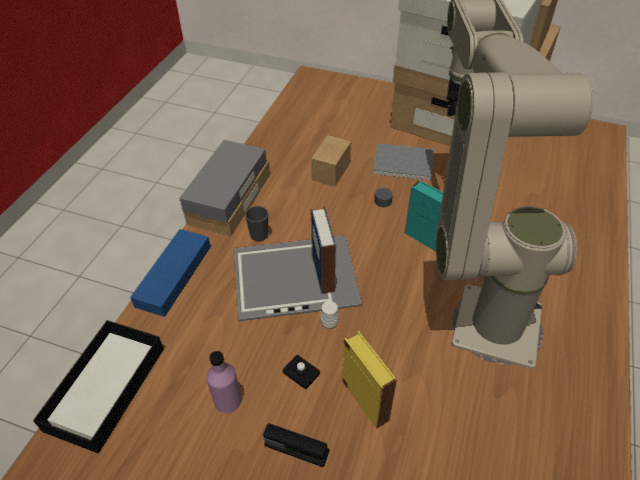

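The top view shows the robot's base at the bottom, with the board centred near (303,218). The ledger candidates are:
- the upright dark-blue book with white page edges at (313,237)
- a light-blue flat box at (262,102)
- a yellow book at (180,328)
- a turquoise book at (405,338)

I choose (313,237) because it is dark blue and stands astride the near tape. The button is white, on a black box at (199,263). The jar is at (260,268) and the cup at (344,154).

```bash
python3 - <<'E'
from h import *
s=load('top0'); im=s['img']
c=im[135:300,180:380]; cv2.imwrite('pics/crop0.png',cv2.resize(c[:,:,::-1],None,fx=4,fy=4,interpolation=cv2.INTER_CUBIC)[:600])
hsv=cv2.cvtColor(im,cv2.COLOR_RGB2HSV)
# board: low-sat grey, largest blob in region
roi=np.zeros(im.shape[:2],np.uint8); roi[135:300,225:380]=1
wood=((hsv[:,:,0]<20)&(hsv[:,:,1]>110)).astype(np.uint8)
m=((1-wood)&roi); m=cv2.morphologyEx(m,cv2.MORPH_OPEN,np.ones((3,3)))
n,l,st,ce=cv2.connectedComponentsWithStats(m)
k=1+np.argmax(st[1:,4]); 
cs,_=cv2.findContours((l==k).astype(np.uint8),0,2); h=cv2.convexHull(max(cs,key=len))
for e in (4,): print(cv2.approxPolyDP(h,e,True)[:,0].tolist())
# white top pages
w=((hsv[:,:,1]<60)&(hsv[:,:,2]>150)).astype(np.uint8)
n,l,st,ce=cv2.connectedComponentsWithStats(w)
for i in range(1,n):
    x,y,a,b,A=st[i]
    if A>8 and 170<x<380 and 135<y<300:
        cs,_=cv2.findContours((l==i).astype(np.uint8),0,2); r=cv2.minAreaRect(cs[0])
        print(st[i].tolist(),ce[i].round(1),np.round(cv2.boxPoints(r),1).tolist())
E
```

```text
[[314, 145], [371, 248], [289, 292], [234, 186]]
[242, 152, 109, 112, 1087] [285.9 202.2] [[235.39999389648438, 189.39999389648438], [308.79998779296875, 149.10000610351562], [351.29998779296875, 226.6999969482422], [278.0, 267.0]]
[287, 217, 51, 37, 673] [312.2 234.8] [[285.3999938964844, 243.39999389648438], [332.29998779296875, 215.1999969482422], [338.79998779296875, 225.89999389648438], [291.8999938964844, 254.10000610351562]]
[195, 260, 6, 6, 31] [197.3 262.7] [[195.0, 260.0], [200.0, 260.0], [200.0, 265.0], [195.0, 265.0]]
[250, 260, 16, 16, 201] [257.7 267.4] [[250.0, 260.0], [265.0, 260.0], [265.0, 275.0], [250.0, 275.0]]
```

View pics/crop0.png

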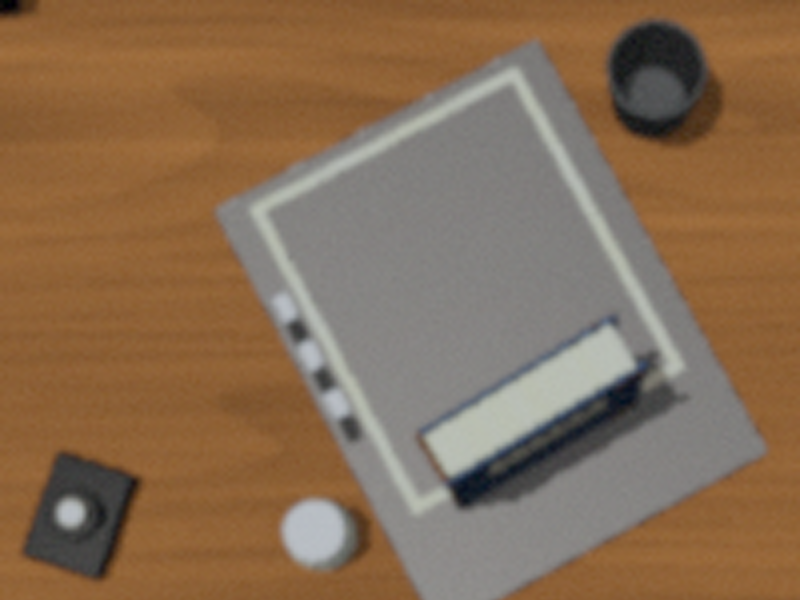

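The crop shows a dark-blue book with a white page block and a brown spine on its left, standing astride the near tape. It is the ledger. Its top corners in crop pixels are about (418,434), (614,318), (645,368) and (452,482).

```bash
python3 - <<'E'
from h import *
s=load('top0'); d=load('side0')
B=np.array([ray(s,u,v,10)[:2] for u,v in [[314,145],[371,248],[289,292],[234,186]]])
print('board',B.round().tolist(),B.mean(0).round(1))
print('sides',[np.linalg.norm(B[i]-B[(i+1)%4]).round(1) for i in range(4)])
a=(B[0]+B[3]-B[1]-B[2]); yaw=np.degrees(np.arctan2(a[1],a[0])); print('yaw',yaw)
u=a/np.linalg.norm(a); F=B.mean(0)+35*u; print('frame',F.round(1))
L=np.array([ray(s,180+p/4-.4,135+q/4-.4,210)[:2] for p,q in [(418,434),(614,318),(645,368),(452,482)]])
print('ledger top',L.round().tolist(),L.mean(0).round(1),[np.linalg.norm(L[i]-L[(i+1)%4]).round(1) for i in range(4)])
b=L[0]-L[1]; print('ledger yaw',np.degrees(np.arctan2(-b[0],b[1])))
v=np.array([-u[1],u[0]]); print('ledger in frame',(L.mean(0)-F)@u,(L.mean(0)-F)@v)
print('button top',ray(s,197.4,262.7,42).round(1))
print('side proj of btn, ledger top',proj(d,ray(s,197.4,262.7,42)),[np.round(proj(d,[*p,210])).tolist() for p in L])
print('jar',ray(s,257.7,267.4,70).round(), 'cup',ray(s,344,150,95).round(),'flask',ray(s,134,202,210).round(),'yellow',ray(s,197,305,200).round(),ray(s,160,350,200).round(),'turq',ray(s,415,312,200).round())
h=cv2.cvtColor(d['img'],cv2.COLOR_RGB2HSV);w=((h[:,:,1]<60)&(h[:,:,2]>150)).astype(np.uint8)
n,l,st,ce=cv2.connectedComponentsWithStats(w)
print([(st[i].tolist(),ce[i].round(1)) for i in range(1,n) if 280<ce[i][0]<345 and 200<ce[i][1]<385 and st[i][4]>8])
E
```

```text
board [[803.0, -13.0], [496.0, -174.0], [373.0, 62.0], [682.0, 222.0]] [588.6  24.3]
sides [np.float64(346.4), np.float64(266.8), np.float64(348.3), np.float64(263.9)]
yaw 27.462618716479138
frame [619.6  40.4]
ledger top [[491.0, 63.0], [564.0, -61.0], [532.0, -81.0], [461.0, 42.0]] [511.9  -9.2] [np.float64(144.3), np.float64(37.5), np.float64(141.6), np.float64(37.3)]
ledger yaw 30.244625721477693
ledger in frame -118.49545726392759 5.732285194309991
button top [456.9 318.   42. ]
side proj of btn, ledger top (np.float64(300.9968508002788), np.float64(364.9343407435814)) [[322.0, 247.0], [312.0, 209.0], [325.0, 207.0], [335.0, 244.0]]
jar [440. 145.  70.] cup [763. -97.  95.] flask [601. 445. 210.] yellow [339. 283. 200.] [229. 373. 200.] turq [ 315. -263.  200.]
[([313, 209, 21, 37, 411], array([322.7, 227.4])), ([238, 245, 100, 70, 812], array([282.9, 288.5])), ([295, 306, 7, 4, 25], array([298.1, 307.7])), ([281, 308, 7, 4, 27], array([283.9, 309.4])), ([297, 363, 7, 6, 35], array([300.2, 365.4]))]
```

```bash
python3 -m jog '0 0 -0.4 0 0 -0.075 -1; 0.43 -0.37 0 0 0 0 -1; 0.43 -0.37 0 0 0 0 -1; 0.43 -0.37 0 0 0 0 -1; 0.43 -0.37 0 0 0 0 -1'; python3 -m jog '0.43 -0.37 0 0 0 0 -1; 0.43 -0.37 0 0 0 0 -1; 0.43 -0.37 0 0 0 0 -1; 0.43 -0.37 0 0 0 0 -1; 0 0 0 0 0 0 -1'
```

```text
time: 0.72
tool_pos: [335.0, -324.0, 444.2]
tcp_rot: [-180.0, -0.0, 30.2]
ft_force: [1.2, -0.2, -0.5]
finger_gap: 85.2
grip_force: 0.0
time: 1.35
tool_pos: [409.4, -107.9, 444.4]
tcp_rot: [-179.9, -0.0, 30.6]
ft_force: [-0.8, -0.5, -0.6]
finger_gap: 85.4
grip_force: 0.0
```

```bash
python3 -m jog '0.44 -0.33 0 0 0 0 -1; 0 0 0.55 0 0 0 -1; 0 0 0.55 0 0 0 -1; 0 0 0 0 0 0 -1'; python3 - <<'E'
from h import *
s=snap('top','top1'); cv2.imwrite('pics/crop1.png',cv2.resize(s['img'][135:335,220:420,::-1],None,fx=3,fy=3,interpolation=cv2.INTER_CUBIC))
print(sense()['tool_pos'],sense()['tcp_rot'])
E
```

```text
time: 1.85
tool_pos: [427.9, -60.8, 330.0]
tcp_rot: [-179.6, 0.4, 30.2]
ft_force: [-1.4, -0.1, 0.7]
finger_gap: 85.4
grip_force: 0.0
[429.24102247 -61.19892255 333.53139182] [-179.82309014    0.1966189    30.21493895]
```

View pics/crop1.png

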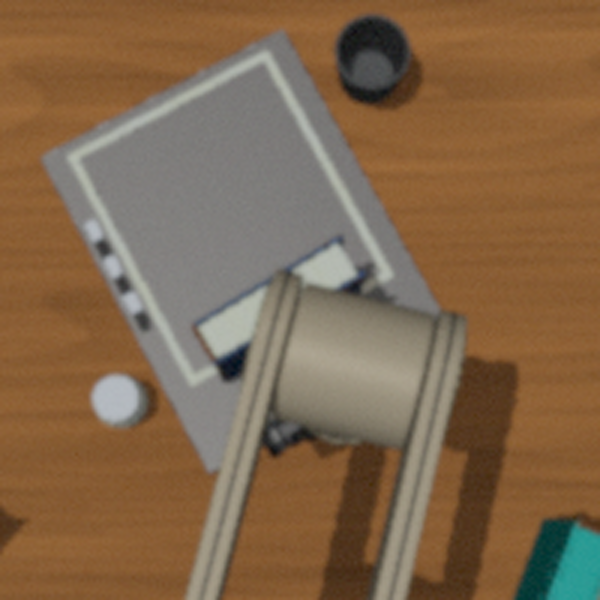

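The ledger at crop (280,310) still stands undisturbed, and the gripper is behind it at crop (290,435). Next I advance slowly to touch it.

```bash
python3 -m jog '0.2 0 0 0 0 0 -1; 0.2 0 0 0 0 0 -1; 0.1 0 0 0 0 0 -1; 0.06 0 0 0 0 0 -1; 0.06 0 0 0 0 0 -1'; python3 -m jog '0.06 0 0 0 0 0 -1; 0.06 0 0 0 0 0 -1;0.06 0 0 0 0 0 -1'; python3 -m jog '0.06 0 0 0 0 0 -1; 0.06 0 0 0 0 0 -1'
```

```text
time: 2.52
tool_pos: [484.0, -29.5, 335.4]
tcp_rot: [180.0, -0.0, 30.3]
ft_force: [1.5, 0.7, -0.7]
finger_gap: 85.1
grip_force: 0.0
time: 2.9
tool_pos: [499.5, -20.1, 334.6]
tcp_rot: [-180.0, 0.0, 30.3]
ft_force: [-0.0, -0.8, 0.1]
finger_gap: 85.3
grip_force: 0.2
time: 3.15
tool_pos: [509.9, -14.0, 334.7]
tcp_rot: [-180.0, -0.0, 30.3]
ft_force: [-0.1, 0.1, -0.6]
finger_gap: 85.5
grip_force: 0.1
```

```bash
python3 - <<'E'
from h import *
s=snap('side','side1'); cv2.imwrite('pics/crop2.png',cv2.resize(s['img'][150:350,220:400,::-1],None,fx=3,fy=3,interpolation=cv2.INTER_CUBIC))
E
```

```text
(no output)
```

View pics/crop2.png

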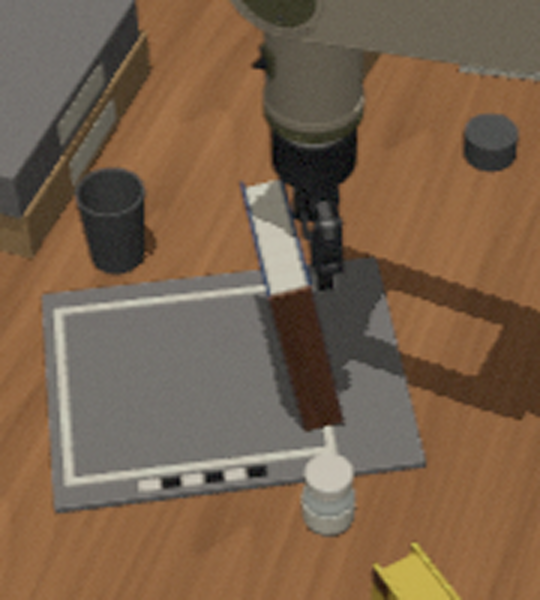

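The ledger is tipping: its top is at crop (275,235) and its foot at (322,425), with the fingers touching at the right. I keep pushing gently.

```bash
python3 -m jog '0.06 0 0 0 0 0 -1; 0.06 0 0 0 0 0 -1; 0.06 0 0 0 0 0 -1; 0.06 0 0 0 0 0 -1; 0 0 0 0 0 0 -1'; python3 -m jog '0 0 0 0 0 0 -1; 0 0 0 0 0 0 -1; 0 0 0 0 0 0 -1'; python3 - <<'E'
from h import *
s=snap('side','side2'); cv2.imwrite('pics/crop3.png',cv2.resize(s['img'][150:350,220:400,::-1],None,fx=3,fy=3,interpolation=cv2.INTER_CUBIC))
E
```

```text
time: 3.82
tool_pos: [530.6, -1.9, 334.7]
tcp_rot: [-180.0, -0.0, 30.3]
ft_force: [-0.0, -0.4, 0.4]
finger_gap: 85.5
grip_force: 0.0
time: 4.2
tool_pos: [530.2, -2.2, 334.8]
tcp_rot: [180.0, -0.0, 30.3]
ft_force: [0.2, 0.9, -0.2]
finger_gap: 85.8
grip_force: 0.0
```

View pics/crop3.png

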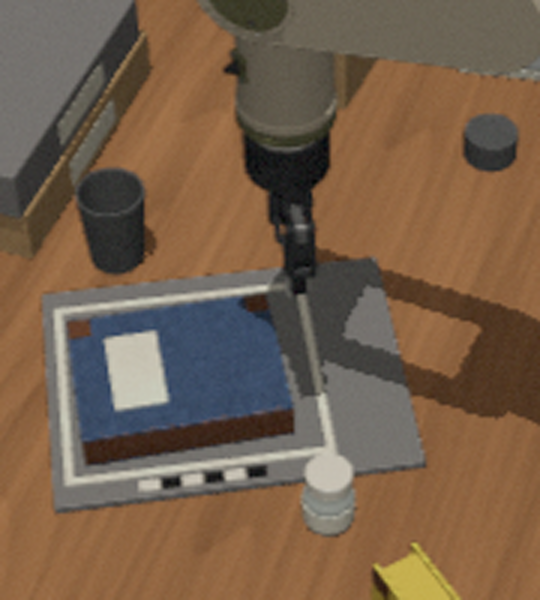

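The ledger has fallen and lies on its far cover around crop (185,375), close to the far tape at crop (65,400). I move off toward the button and measure it from the top.

```bash
python3 -m jog '-0.1 0 -0.5 0 0 0 1; 0.19 -0.52 0 0 0 0 1; 0.19 -0.52 0 0 0 0 1; 0.19 -0.52 0 0 0 0 1; 0.19 -0.52 0 0 0 0 1' 40; python3 -m jog '0.19 -0.52 0 0 0 0 1; 0.14 -0.52 0 0 0 0 1; 0 0 0 0 0 0 1; 0 0 0 0 0 0 1'; python3 - <<'E'
from h import *
s=snap('top','top2'); cv2.imwrite('pics/crop4.png',cv2.resize(s['img'][135:300,180:380,::-1],None,fx=4,fy=4,interpolation=cv2.INTER_CUBIC)[:600])
im=s['img'];hsv=cv2.cvtColor(im,cv2.COLOR_RGB2HSV)
# blue cover only
m=((hsv[:,:,0]>100)&(hsv[:,:,0]<130)&(hsv[:,:,1]>90)).astype(np.uint8); m[:135]=0; m[300:]=0; m[:,:225]=0; m[:,380:]=0
n,l,st,ce=cv2.connectedComponentsWithStats(m); k=1+np.argmax(st[1:,4])
ys,xs=np.nonzero(l==k); r=cv2.minAreaRect(np.stack([xs,ys],1).astype(np.float32)); print(r)
bx=cv2.boxPoints(r); F=np.array([619.6,40.4]);t=np.radians(27.46);u=np.array([np.cos(t),np.sin(t)]);v=np.array([-u[1],u[0]])
for p in bx:
    w=ray(s,*p,50)[:2]; print(p.round(1),w.round(),((w-F)@u).round(1),((w-F)@v).round(1))
print(sense()['tool_pos'])
E
```

```text
time: 4.88
tool_pos: [481.9, 212.3, 385.0]
tcp_rot: [180.0, -0.0, 30.2]
ft_force: [0.6, 0.0, -0.6]
finger_gap: 0.3
grip_force: 0.0
time: 5.38
tool_pos: [458.5, 317.2, 384.6]
tcp_rot: [180.0, 0.0, 30.3]
ft_force: [0.2, -1.8, 0.2]
finger_gap: 0.2
grip_force: 0.0
((290.941162109375, 203.23529052734375), (69.28543090820312, 50.42057800292969), 59.036251068115234)
[251.5 186.5] [672. 166.] 104.2 87.1
[294.7 160.6] [746.  42.] 113.1 -56.7
[330.4 220. ] [573. -58.] -86.5 -65.4
[287.1 245.9] [501.  65.] -94.2 76.6
[458.7505223  316.57876014 384.61747353]
```

View pics/crop4.png

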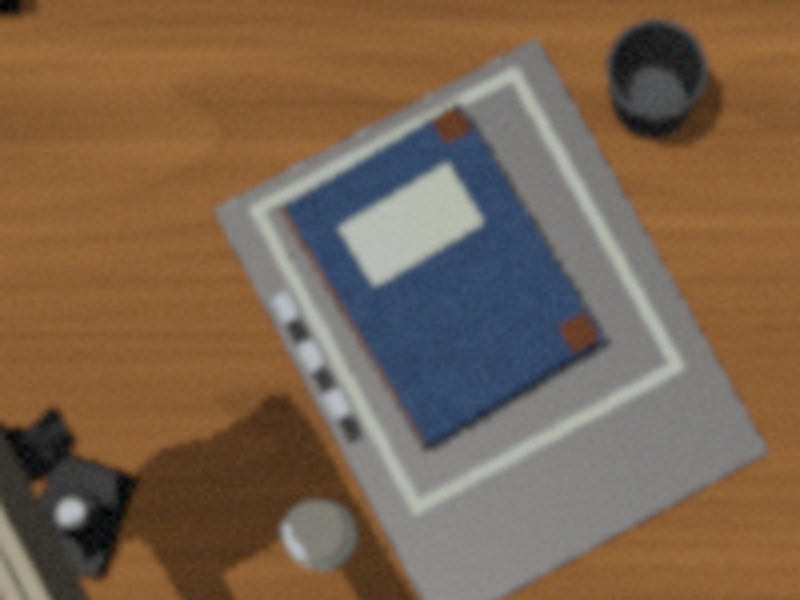

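The ledger lies flat inside the tape outline, with its far corners at crop (462,107) and (284,208). The clearance to the far tape is small, so I check it with both views against the tape itself.

```bash
python3 - <<'E'
from h import *
s=load('top2'); d=load('side2'); F=np.array([619.6,40.4]);t=np.radians(27.46);u=np.array([np.cos(t),np.sin(t)]);v=np.array([-u[1],u[0]])
def fr(s,p,z): w=ray(s,*p,z)[:2]-F; return (w@u).round(1),(w@v).round(1)
T=lambda p,q:(180+(p+.5)/4-.5,135+(q+.5)/4-.5); S=lambda p,q:(220+(p+.5)/3-.5,150+(q+.5)/3-.5)
print('top ledger',[fr(s,T(*p),50) for p in [(284,206),(462,106),(608,342),(428,448)]])
print('top tape outer corners',[fr(s,T(*p),10) for p in [(249,209),(519,66),(686,370),(414,514)]])
print('side ledger top corners',[fr(d,S(*p),50) for p in [(84,438),(70,322),(293,405)]])
print('side ledger bottom far-left',fr(d,S(86,463),10),'side tape outer',[fr(d,S(*p),10) for p in [(67,487),(54,311),(336,452)]])
# far-edge gap: profile across far tape from top view, along the board x at three y
g=cv2.cvtColor(s['img'],cv2.COLOR_RGB2GRAY)
for y in(-40,-10,20,50):
    xs=np.arange(90,140,2); P=[proj(s,[*(F+x*u+y*v),10]) for x in xs]
    print(y,cv2.remap(s['img'],np.float32([p[0] for p in P])[None],np.float32([p[1] for p in P])[None],1)[0].sum(1).tolist() if 0 else [int(q) for q in cv2.remap(g,np.float32([p[0] for p in P])[None],np.float32([p[1] for p in P])[None],1)[0]])
E
```

```text
top ledger [(np.float64(106.3), np.float64(88.8)), (np.float64(111.1), np.float64(-56.9)), (np.float64(-88.5), np.float64(-68.3)), (np.float64(-95.3), np.float64(78.8))]
top tape outer corners [(np.float64(126.3), np.float64(112.8)), (np.float64(128.1), np.float64(-111.2)), (np.float64(-128.2), np.float64(-111.9)), (np.float64(-127.9), np.float64(109.9))]
side ledger top corners [(np.float64(105.9), np.float64(88.9)), (np.float64(112.5), np.float64(-55.7)), (np.float64(-90.7), np.float64(77.9))]
side ledger bottom far-left (np.float64(107.9), np.float64(87.7)) side tape outer [(np.float64(126.8), np.float64(112.8)), (np.float64(130.5), np.float64(-108.4)), (np.float64(-127.3), np.float64(108.4))]
-40 [70, 71, 72, 71, 70, 73, 76, 73, 72, 69, 68, 67, 69, 70, 72, 84, 107, 133, 153, 154, 145, 133, 128, 127, 126]
-10 [110, 88, 74, 72, 72, 71, 71, 72, 70, 68, 69, 70, 69, 72, 81, 105, 132, 156, 166, 166, 150, 135, 125, 119, 115]
20 [83, 73, 68, 67, 68, 72, 72, 71, 71, 71, 70, 69, 69, 76, 95, 122, 150, 169, 170, 161, 147, 135, 126, 124, 121]
50 [81, 73, 71, 72, 71, 71, 71, 70, 69, 69, 69, 68, 75, 90, 118, 146, 167, 174, 173, 162, 148, 135, 127, 123, 119]
```

Both views agree. The far corners are at 106 to 112 (limit 120) and the side corners at 89 or less (limit 103), so the ledger lies inside the frame. Next I press the button.

```bash
python3 -m jog '0 0 0.5 0 0 0 1; 0 0 0.5 0 0 0 1; 0 0 0.5 0 0 0 1; 0 0 0 0 0 0 1; 0 0 0 0 0 0 1'; python3 - <<'E'
from h import *
s=snap('side','side3'); cv2.imwrite('pics/crop5.png',cv2.resize(s['img'][300:420,240:380,::-1],None,fx=4,fy=4,interpolation=cv2.INTER_CUBIC)); print(sense()['tool_pos'])
E
```

```text
time: 6.05
tool_pos: [459.7, 316.9, 236.8]
tcp_rot: [180.0, -0.1, 30.2]
ft_force: [1.2, -0.0, -0.3]
finger_gap: -0.0
grip_force: 0.0
[460.03340471 317.30202964 237.68652207]
```

View pics/crop5.png

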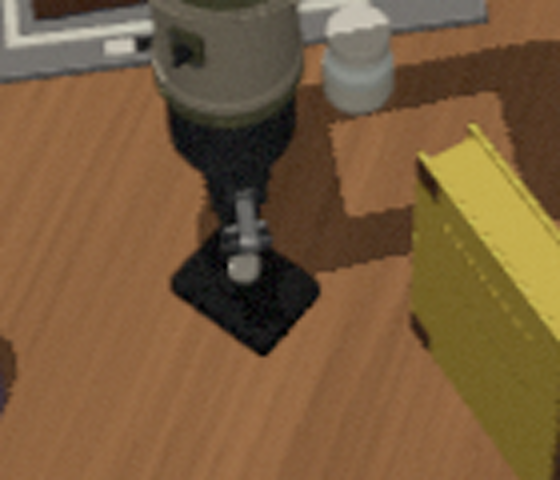

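The closed fingertips at crop (245,240) are just above the white button at crop (243,267). I go down in small steps.

```bash
python3 -m jog '-0.02 0 0.2 0 0 0 1; 0 0 0 0 0 0 1'; python3 -m jog '0 0 0.04 0 0 0 1; 0 0 0 0 0 0 1; 0 0 0 0 0 0 1'; python3 -m jog '0 0 0.04 0 0 0 1; 0 0 0 0 0 0 1; 0 0 0 0 0 0 1'
```

```text
time: 6.35
tool_pos: [457.2, 316.3, 216.0]
tcp_rot: [180.0, -0.1, 30.3]
ft_force: [0.0, 0.0, 0.6]
finger_gap: 0.4
grip_force: 0.0
time: 6.72
tool_pos: [457.7, 316.7, 212.1]
tcp_rot: [180.0, -0.2, 30.3]
ft_force: [2.2, 1.3, 3.3]
finger_gap: -0.1
grip_force: 1.6
time: 7.1
tool_pos: [457.8, 316.7, 209.2]
tcp_rot: [180.0, -0.2, 30.3]
ft_force: [-3.4, -2.5, 19.7]
finger_gap: -0.1
grip_force: 9.9
```

The force is 19.7 N with the tip at 36 mm, so the button is fully down. I release it and retreat.

```bash
python3 -m jog '0 0 0 0 0 0 1; 0 0 -0.1 0 0 0 1; 0 0 -0.3 0 0 0 1; 0 0 -0.5 0 0 0 1; 0 0 -0.5 0 0 0 1'; python3 -m jog '0 0 -0.4 0 0 0 1; 0 0 0 0 0 0 1; 0 0 0 0 0 0 1; 0 0 0 0 0 0 1'; python3 - <<'E'
from h import *
s=snap('top','top3'); a=load('top2')['img'];d=np.abs(s['img'].astype(int)-a).max(2)
print('board area change',(d[140:290,285:372]>60).sum()); print(sense()['tool_pos'],sense()['ft_force'])
E
```

```text
time: 7.72
tool_pos: [456.1, 315.9, 346.9]
tcp_rot: [-180.0, 0.2, 30.3]
ft_force: [0.3, 0.3, -0.1]
finger_gap: 0.1
grip_force: 0.0
time: 8.22
tool_pos: [456.3, 315.9, 384.4]
tcp_rot: [-180.0, 0.2, 30.3]
ft_force: [-0.0, 0.2, -0.0]
finger_gap: -0.1
grip_force: 0.0
board area change 0
[456.3542244  315.98393803 384.56180962] [-0.95004183 -0.45440552  0.15047175]
```

View pics/top3.png

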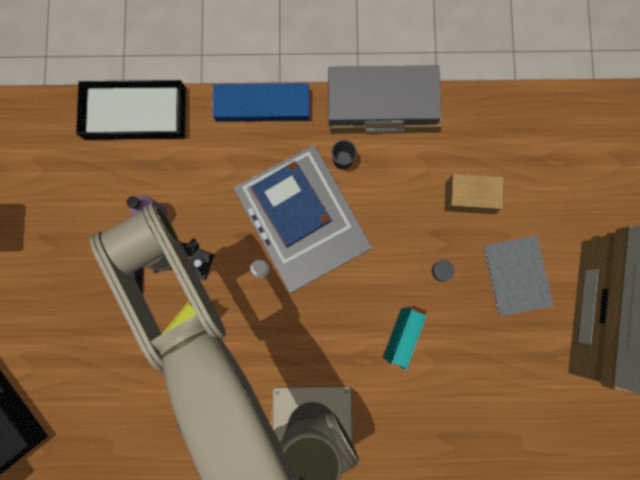

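The ledger still lies inside the frame at (290,203). The jar (260,268), cup (344,154) and other things I can see are where they were, and the arm is clear of everything.

```bash
python3 -c "
from bench import *
print(hand_in())"
```

```text
the job is handed in; nothing more can be done
None
```

The ledger lies flat on its far cover inside the taped frame, about 8 mm short of the far tape; I then pressed the release button right down, let it go, and handed the job in at about 8 s.

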